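# Wipe the gauge deck clear, then index the turret stop three clicks and hold it

### The arm

A 6-joint arm with a two-finger parallel gripper is mounted at the origin on a cart in front of the work surface, level with it; the furniture and walls round the work are solid. World frame = base frame: x ahead of the robot, y to its left, z up, the work surface at z = 0. Lengths are in mm, angles in rad, forces in N, time in s.
With the tool pointing down it reaches from about 325 to 900 mm from the base axis. Payload 3.5 kg.
Tool frame: the origin (TCP) lies on the centre line of the jaws, within the pads' length; the fingertips stand 11 mm ahead of it and the grasp point (between the pads) lies 8 mm behind it; z points along the fingers, y is the line along which they close (so a half turn about z gives the same grasp; the last joint's range is limited). The gripper opens to 85 mm and grips with 20 to 120 N. Pads are 22 mm wide; open, the fingers measure 114 mm over their backs; the gripper's body (76 mm by 85 mm) begins 54 mm behind the grasp point. The pads swing forward as they close: fully open they stand 13 mm farther back than shut.
Start: joints at [-1.437, 0.276, -0.026, 1.268, 0, 1.467], TCP at [146.608, -607.559, 242.313] pointing down, gripper open.
Joint ranges: [-3.12, 3.12], [-0.85, 1.88], [-1.08, 1.24], [-1.95, 2.15], [-1.57, 1.53], [-3.14, 3.14]. Speed limits (rad/s): [2.57, 2.57, 3.14, 3.14, 3.14, 3.14].

### API

Orientations are given as a unit quaternion [x, y, z, w].
In Python, from station import sense, get_image, camera_info, close_job gives the robot as it stands.
- The arm moves only by the tool tcp_steps, called after "Emit:" as name(argument=value, ...), one argument or row to a line, values as JSON. Schema: {"type":"object","properties":{"segments":{"type":"string"},"force":{"type":"number"},"only":{"type":"string"},"quiet":{"type":"boolean"},"lines":{"type":"string"}},"required":["segments"],"additionalProperties":false}. segments is a string of 1 to 12 rows, one to a line, with the numbers parted by spaces; each row has 5 numbers: the opening from 0.0 (shut) to 1.0 (fully open), then dx, dy, dz in units of 50 mm, then a turn about the tool's z in rad; each row is the pose to reach, as a shift and turn from the pose commanded when the call began, along the tool's axes at that moment; what a row does not reach only later rows make up. A row lasts 1/12 s, in which the tool goes at most 41.7 mm and 0.125 rad, less where a joint would pass 70% of its speed; a pose out of reach is approached as far as the arm can. The fingers move at their own pace and stop on an object; force is the grip in N (left out, the last holds). Time passes only in rows, so rows that do not move let the fingers close. The tool returns the time, the measured TCP pose, the force, the opening and the grip force at its end. only (a regular expression) keeps the lines of the reply that match it, lines (a string "A,B") keeps lines A to B, and quiet returns only ok. Input that does not fit is refused with a message, and nothing moves.
- sense(): the state, without advancing time (a new reading comes with each control period).
- get_image(name): name is "side" or "top" or "wrist"; returns the picture (384x512x3 uint8, red, green, blue); there is no depth.
- camera_info(name): a dict with "fx", "fy", "cx", "cy" (pixels), "R" (3x3) and "t" (3): a world point X has camera coordinates R X + t. Camera axes: x right, y down, z forward; pixel columns grow to the right and rows downward; lengths in mm; the calibration is good to about 2 mm. The wrist camera is an equidistant fisheye: a pixel r from the principal point sees the ray r / f radians off the axis. A picture is of the moment at which its call begins: read the wrist's pose just before it. camera_info takes no time and is no camera call; for the wrist camera it gives the pose at the moment of the call.
- close_job(): hands the job in; it is judged then, once.
The state is a dict: "time": time; "joints": joint angles; "joint_velocities": joint speeds; "joint_efforts": joint torques, N m; "position": TCP position; "tcp_rot": TCP orientation; "contact_force": force on the tool from outside, world axes, zero at the start; "torque": the same for the moment, N m; "finger_gap": opening from 0.0 (shut) to 1.0 (fully open); "gripper_force": force on a finger pad.
Only numpy, scipy, OpenCV 4.12 (cv2) and the standard library are available. Lean on these libraries where they do the work, as an engineer would, in place of code of your own. Each camera call takes 0.05 s, during which the arm holds its last target. There are 200 camera calls.

### The job

Grip the grey scraper block and with it, not with the fingers, wipe the three loose black chips off the gauge's aluminium deck into the dark tray at its front end, then stand the scraper upright on the worktop clear of the gauge and let it go. Then grip the black bar knob of the turret stop at the gauge's back end and turn it anticlockwise (seen from above) from its home position, counting three clicks, without running on to the fourth stop. Finish while still gripping the knob there, settled in the third stop; do not let go of it, and leave the two vials and the tape roll standing where they are.

Things in the scene. Friction and masses are not known exactly. Their poses are not given: they have to be found in the camera images.
- gauge: Fixed aluminium plate, 280 x 92 mm. Origin on the worktop; +x from the tray (front) to the knob (back), +y left, z up. Flat deck at z = 16 mm, from its front edge at x = -80 mm to x = +45 mm, where the turret begins; beside it two rails 6 mm higher than the deck, 82 mm apart (y = -41 to +41). Five steel rods of growing length stand out of the turret, at most 51 mm from its axis.
- deck_mid (a point): point on the deck surface, on its centre line, at gauge x = -20 mm, z = 16 mm. Keep the gripper clear of the tall white spectrometer (0.3 to 0.4 m high) that stands left of the gauge and 65 to 115 mm behind the scraper; its near right corner is at about world x = 0.54, y = -0.13 m, its front runs from there to about x = 0.63, y = 0.20 m
- tray_mid (a point): centre of the floor of the dark open tray before the deck's front edge, at gauge x = -102 mm, z = 2 mm. Inside, the tray runs over gauge x = -122 to -80 mm, y = -43 to +43 mm; its walls rise to z = 14 mm
- knob: Black bar knob on the turret; turns with it about the vertical axis at gauge x = 95 mm, y = 0. Bar 14 mm thick (its x), 46 mm long (its y), flat upright sides from 44 to 78 mm above the worktop, on a round foot 38 mm across. Origin on the axis, 16 mm above the worktop. At home its axes are the gauge's, so the bar lies across the gauge. A white line on top marks the +y end.
- knob_grip (a point): point on the turning axis inside the bar, 64 mm above the worktop: the height at which to grip, across the bar's 14 mm thickness
- index_turret (a joint): angle of turret and knob, rad: about 0 at home, growing anticlockwise seen from above. A spring ball drops into notches 24 degrees apart: home 0, stops at 0.419, 0.838, 1.257 (the third), 1.676; hard ends just beyond. Midway between stops it must be turned over a hump (0.15 N m), then it is drawn on into the next notch (the click).
- scraper: Grey scraper block standing upright on the worktop. Foot 22 mm (x) by 72 mm (y) by 16 mm high, with a flat underside and a thin steel strip on the -x face; on it a handle 18 mm thick (x), 42 mm wide (y), from 16 to 62 mm high. Origin in the middle of the underside, z up. 0.08 to 0.17 kg. Grip the handle across its 18 mm thickness, about 45 mm above the underside.
- chip_a: loose black plastic chip, about 17 x 18 mm and 6 mm thick, lying on the deck; origin at the middle of its underside
- chip_b: loose black plastic chip, 14 x 14 mm and 7 mm thick, lying on the deck; origin at the middle of its underside
- chip_c: loose black plastic chip, about 14 x 22 mm and 6 mm thick, lying on the deck; origin at the middle of its underside. The chips lie between gauge x = -55 and -15 mm, within 26 mm of the centre line (origins).
- vial: small glass vial, 27 mm wide and 64 mm high, standing at the front edge to the left of the tray; a bystander, origin at the middle of its underside
- small_vial: small glass vial with a dark cap, 25 mm wide and 56 mm high, standing to the right of the tray; a bystander, origin at the middle of its underside
- tape: roll of tape lying flat, 80 mm across and 18 mm high, left of the scraper; a bystander, origin at the middle of its underside

How it is judged (in metres and radians):
On the way, in this order (a step that is already met when the one before it is completed fails the run):
1. all three chips are in the tray, with the scraper block still gripped (x of chip_a in the frame of gauge between -0.126 and -0.081 m and y of chip_a in the frame of gauge between -0.046 and 0.046 m and z of each of chip_a, chip_b, chip_c in the frame of gauge below 0.0155 m and x of chip_b in the frame of gauge between -0.126 and -0.081 m and y of chip_b in the frame of gauge between -0.046 and 0.046 m and x of chip_c in the frame of gauge between -0.126 and -0.081 m and y of chip_c in the frame of gauge between -0.046 and 0.046 m and contact force between the fingers and scraper above 1 N), for 0.1 s.
2. the scraper stands upright on the worktop, clear of the gauge and let go (height (world z) of scraper below 0.006 m and angle between scraper's own z axis and vertical below 0.12 rad and contact force between scraper and gauge below 0.1 N and contact force between the fingers and scraper below 0.1 N and linear speed of scraper below 0.02 m/s), for 0.2 s.
3. the knob is gripped and turned into the third stop (value of joint index_turret between 1.127 and 1.387 rad and contact force between the fingers and knob above 3 N), for 0.2 s.
At the end, for the whole second after the job is handed in: The knob is still gripped (more than 3 N) and at rest in the third stop (joint 1.257 within 0.13 rad); the three chips are in the tray; the scraper stands upright (within 0.12 rad) on the worktop, let go, not touching the gauge (all of step 2 and all of step 3 and x of chip_a in the frame of gauge between -0.126 and -0.081 m and y of chip_a in the frame of gauge between -0.046 and 0.046 m and z of each of chip_a, chip_b, chip_c in the frame of gauge below 0.0155 m and x of chip_b in the frame of gauge between -0.126 and -0.081 m and y of chip_b in the frame of gauge between -0.046 and 0.046 m and x of chip_c in the frame of gauge between -0.126 and -0.081 m and y of chip_c in the frame of gauge between -0.046 and 0.046 m and velocity of joint index_turret between -0.1 and 0.1 rad/s); the arm keeps its last pose, push and grip.
It fails at once if the knob runs on towards the fourth stop (joint beyond 1.50 rad) (value of joint index_turret above 1.5 rad).
It fails at once if the fingers touch a chip (contact force between the fingers and chip_a above 0.5 N or contact force between the fingers and chip_b above 0.5 N or contact force between the fingers and chip_c above 0.5 N).
It fails at once if the two vials or the tape roll is shifted by more than 30 mm or tipped (distance of any of vial, small_vial, tape from where it was at the start of the episode above 0.03 m or angle between any of vial, small_vial, tape's own z axis and vertical above 0.4 rad).
It also fails if it takes over 72 s, if anything falls off the work surface, if the arm or the gripper's body presses on something with over 40 N, if the wrist force passes 120 N, or if a joint passes its speed limit or range.

## Working session

There is one attempt and no reset: what is moved stays moved. The work goes in short steps, Python scripts to look and compute and a tool call to move; the robot and the scene stay as the last step left them, time stands still between calls to the robot, and variables do not carry over. Pictures are saved under pics/ and viewed, at most 10 in all, crops included, and the job is handed in when it is done.

```bash
mkdir -p pics; ls
```

Run:
```python
from station import *
import cv2,numpy as np
s=sense();print(s)
for n in("side","top","wrist"):
    c=camera_info(n);im=get_image(n);cv2.imwrite(f"pics/{n}0.png",im[:,:,::-1]);print(n,{k:np.round(v,3).tolist() for k,v in c.items()})
```

```text
pics
{'time': 0.0, 'joints': array([-1.43744032e+00,  2.77134225e-01, -2.79342649e-02,  1.26799809e+00,
       -1.05926402e-05,  1.46738781e+00]), 'joint_velocities': array([ 8.76443025e-04, -7.88309432e-04, -5.44421254e-04, -2.29004996e-05,
        1.55308377e-03,  6.59763723e-04]), 'joint_efforts': array([-9.16994723e-04, -4.45509660e+01,  2.95203280e+01,  1.64193433e-02,
        2.90263949e-05,  6.25165754e-06]), 'position': array([ 146.47722801, -606.79150057,  241.13377096]), 'tcp_rot': array([ 9.93000359e-01,  1.18105877e-01, -2.22922066e-05, -1.13492157e-03]), 'contact_force': array([-0.2479929 , -0.33051947, -0.36997633]), 'torque': array([ 0.00025509,  0.00327643, -0.03515165]), 'gripper_force': 0.0, 'finger_gap': 1.000785785094539}
side {'fx': 496.945, 'fy': 496.945, 'cx': 266.328, 'cy': 198.911, 'R': [[0.223, -0.975, -0.006], [-0.523, -0.114, -0.845], [0.823, 0.191, -0.535]], 't': [-218.379, 297.276, 941.76]}
top {'fx': 440.892, 'fy': 440.892, 'cx': 259.478, 'cy': 193.403, 'R': [[0.006, -1.0, 0.017], [-0.998, -0.007, -0.061], [0.061, -0.016, -0.998]], 't': [-127.479, 516.36, 1284.917]}
wrist {'fx': 297.319, 'fy': 297.319, 'cx': 250.949, 'cy': 195.571, 'R': [[0.235, -0.972, -0.003], [-0.93, -0.226, 0.289], [-0.281, -0.065, -0.957]], 't': [-624.332, -37.384, 379.372]}
```

View pics/top0.png

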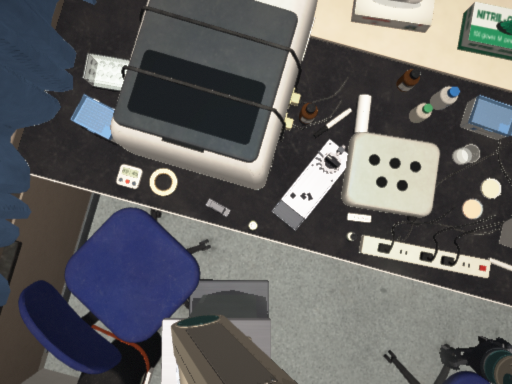

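View pics/side0.png

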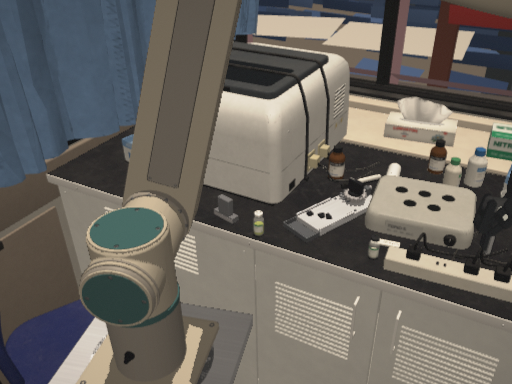

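The top view shows the gauge running from the tray (290,213) to the knob (333,155), the scraper at (218,207), the vial at (253,225), the small vial at (352,236) and the tape at (163,182). The side view shows the same layout, with the scraper at (226,207) and the knob at (354,188). Next I'll make an enlarged composite and rough rays.

Create h.py:
```python
import numpy as np,cv2
from scipy.spatial.transform import Rotation as Ro
from station import sense,get_image,camera_info
def ray(c,u,v):
    x,y=(u-c["cx"])/c["fx"],(v-c["cy"])/c["fy"]
    return x,y
def rays(name,c,uv):
    uv=np.atleast_2d(np.asarray(uv,float)); R=np.array(c["R"]);t=np.array(c["t"])
    p=np.c_[(uv[:,0]-c["cx"])/c["fx"],(uv[:,1]-c["cy"])/c["fy"]]
    if name=="wrist":
        r=np.hypot(*p.T)[:,None]; d=np.c_[p/np.maximum(r,1e-9)*np.sin(r),np.cos(r)]
    else: d=np.c_[p,np.ones(len(p))]
    d=d/np.linalg.norm(d,axis=1)[:,None]
    return -R.T@t, d@R
def plane(name,c,uv,z):
    o,d=rays(name,c,uv); return o+d*((z-o[2])/d[:,2])[:,None]
def meet(o1,d1,o2,d2):
    A=np.c_[d1,-d2]; k=np.linalg.lstsq(A,o2-o1,rcond=None)[0]
    a,b=o1+k[0]*d1,o2+k[1]*d2; return (a+b)/2,np.linalg.norm(a-b)
```

```bash
sed -i '/^def ray(c/,/return x,y/d' h.py
```

Run:
```python
from h import *
c=camera_info("top")
for n,p,z in [("tray",(290,213),10),("knob",(333,155),78),("scr",(218,207),40),("vial",(253,225),64),("svial",(352,236),56),("tape",(163,182),18),("boxcorner",(345,160),60),("boxcorner2",(345,205),60)]: print(n,plane("top",c,p,z).round(0))
t=cv2.imread("pics/top0.png")[130:250,190:370];s=cv2.imread("pics/side0.png")[160:260,200:400]
t=cv2.resize(t,None,fx=2.5,fy=2.5,interpolation=2);s=cv2.resize(s,None,fx=2,fy=2,interpolation=2)
w=cv2.imread("pics/wrist0.png");w=cv2.resize(w,(400,300))
o=np.zeros((600,800,3),np.uint8);o[:300,:450]=t;o[300:500,:400]=s;o[300:,400:]=w
cv2.imwrite("pics/comp.png",o)
```

```text
tray [[ 460. -215.   10.]]
knob [[ 624. -331.   78.]]
scr [[476.  -4.  40.]]
vial [[ 425. -105.   64.]]
svial [[ 395. -388.   56.]]
tape [[549. 160.  18.]]
boxcorner [[ 613. -369.   60.]]
boxcorner2 [[ 483. -368.   60.]]
```

View pics/comp.png

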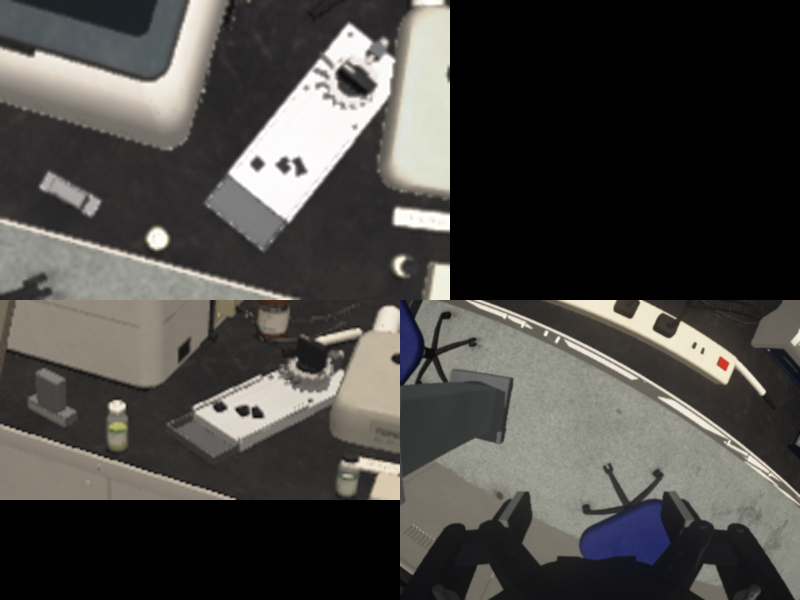

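The composite shows the gauge with the three chips near the tray end, the black knob bar across the back end, and a white hotplate close to the knob's right. The start wrist view sees only the floor, so I'll move to a viewpoint above the gauge.

Careful with the scale: shifts go in units of 50 mm. That gives: -40 mm is -0.8, 406 mm is 8.12.

Emit:
tcp_steps(
  segments="1 0.4 -0.18 0 -0.06\n1 1.1 -0.48 0 -0.12\n1 1.84 -0.8 0 -0.18\n1 2.6 -1.14 0 -0.24\n1 3.36 -1.46 0 -0.32\n1 4.12 -1.8 0 -0.4\n1 4.88 -2.12 0 -0.48\n1 5.64 -2.46 0 -0.56\n1 6.4 -2.78 0 -0.62\n1 7.16 -3.12 0 -0.68\n1 7.8 -3.4 0 -0.72\n1 8.12 -3.54 0 -0.72",
)

```text
time: 1.15
position: [502.4, -337.3, 241.9]
tcp_rot: [0.887, 0.463, 0.001, -0.0]
contact_force: [0.8, 0.4, 0.3]
finger_gap: 1.0
gripper_force: 0.0
```

Run:
```python
from h import *
s=sense();print(s["position"],s["tcp_rot"],s["joints"].round(2))
```

```text
[ 502.42045351 -337.25648845  241.93946212] [ 8.86588840e-01  4.62557799e-01  6.07537197e-04 -3.77479222e-04] [-0.7   0.24 -0.07  1.26  0.    1.48]
```

Emit:
tcp_steps(
  segments="1 0 0 0 0\n1 0 0 0 0",
)

```text
time: 1.32
position: [500.1, -339.4, 241.8]
tcp_rot: [0.887, 0.461, -0.0, -0.0]
contact_force: [0.7, 0.3, -0.2]
finger_gap: 1.001
gripper_force: 0.0
```

Run:
```python
from h import *
import pickle
c=camera_info("wrist");im=get_image("wrist");cv2.imwrite("pics/wA.png",im[:,:,::-1]);pickle.dump(c,open("cA.pkl","wb"))
```

```text
(no output)
```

View pics/wA.png

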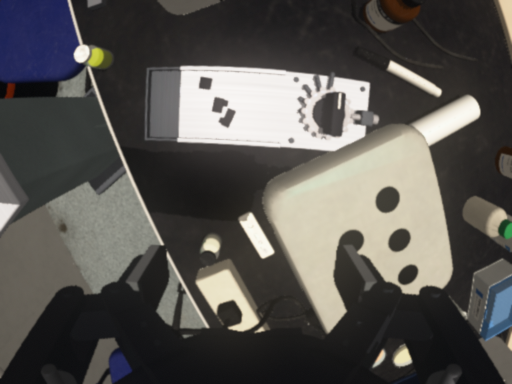

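This view shows the gauge from the tray edge (147,103) to the back (368,115). The chips are at (205,83), (220,103) and (228,118), the knob bar at (335,114), the vial at (85,55) and the small vial at (209,250). The hotplate's corner is just right of the turret. Next come two more views towards the scraper.

Create snap.py:
```python
import sys,pickle
from h import *
n=sys.argv[1];c=camera_info("wrist");im=get_image("wrist");cv2.imwrite(f"pics/w{n}.png",im[:,:,::-1]);pickle.dump(c,open(f"c{n}.pkl","wb"))
```

```text
(no output)
```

Emit:
tcp_steps(
  segments="1 0.3 -0.44 0 0\n1 0.76 -1.2 0 0\n1 1.2 -1.84 0 0\n1 1.56 -2.4 0 0\n1 1.74 -2.7 0 0\n1 1.74 -2.7 0 0\n1 1.74 -2.7 0 0",
)

```text
time: 1.95
position: [439.2, -192.0, 242.7]
tcp_rot: [0.888, 0.46, 0.0, 0.001]
contact_force: [0.4, 0.2, -0.9]
finger_gap: 1.002
gripper_force: 0.0
```

```bash
python3 snap.py B
```

Emit:
tcp_steps(
  segments="1 0.28 -0.3 0 0\n1 0.72 -0.8 0 0\n1 1.08 -1.2 0 0\n1 1.24 -1.36 0 0\n1 1.24 -1.36 0 0\n1 1.24 -1.36 0 0",
)

```text
time: 2.5
position: [420.7, -102.7, 242.6]
tcp_rot: [0.888, 0.46, 0.0, 0.001]
contact_force: [0.1, 0.4, 0.5]
finger_gap: 1.007
gripper_force: 0.0
```

```bash
python3 snap.py C
python3 -c "
import cv2,numpy as np
a=[cv2.resize(cv2.imread(f'pics/w{n}.png')[:300],None,fx=.78,fy=.78,interpolation=3) for n in 'BC']
A=cv2.imread('pics/wA.png')[50:160,130:390];A=cv2.resize(A,None,fx=3,fy=3,interpolation=2)
o=np.zeros((565,800,3),np.uint8);h,w=a[0].shape[:2];o[:h,:w]=a[0];o[:h,400:400+w]=a[1];o[235:565,:780]=A;cv2.imwrite('pics/comp2.png',o)"
```

```text
(no output)
```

View pics/comp2.png

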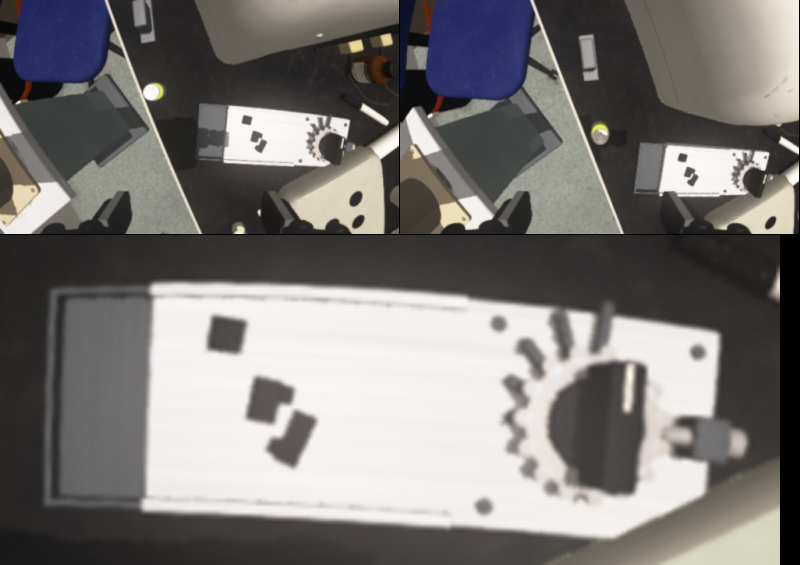

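The wrist views B and C show the scraper at C(241,73), and the white line on the knob marks the left (+y) end, so it is at home. Next I'll measure from masks.

Create m.py:
```python
from h import *
import pickle
C={n:pickle.load(open(f"c{n}.pkl","rb")) for n in "ABC"}
def line(P): 
    v=cv2.fitLine(P[:,:2].astype(np.float32),cv2.DIST_HUBER,0,.01,.01).ravel(); return v
for n,seed in (("A",(260,120)),("B",(300,180)),("C",(390,200))):
    im=cv2.imread(f"pics/w{n}.png").astype(int);g=im.min(2)
    m=(g>165).astype(np.uint8)
    m=cv2.morphologyEx(m,cv2.MORPH_CLOSE,np.ones((3,3)))
    k,lab=cv2.connectedComponents(m)
    l=lab[seed[1],seed[0]]; 
    cs,_=cv2.findContours((lab==l).astype(np.uint8),cv2.RETR_EXTERNAL,cv2.CHAIN_APPROX_NONE)
    c=max(cs,key=cv2.contourArea)[:,0].astype(float)
    P=plane("wrist",C[n],c,20)
    ax=np.array([np.cos(-.615),np.sin(-.615)]);ay=np.array([-ax[1],ax[0]])
    K=np.array([624,-331.]);a=(P[:,:2]-K)@ax;b=(P[:,:2]-K)@ay
    print(n,l,len(c),"a",a.min(),a.max(),"b",b.min(),b.max())
    L=P[(a>-165)&(a<-70)&(b>20)];Rr=P[(a>-165)&(a<-70)&(b<-20)]
    for q in (L,Rr):
        if len(q)>10:
            v=line(q);print("  side ang",np.arctan2(v[1],v[0]) if v[0]>0 else np.arctan2(-v[1],-v[0]),"pt",v[2:],"b",(v[2:]-K)@ay)
    P16=plane("wrist",C[n],c,16);f=P16[(a<a.min()+12)&(abs(b)<35)]
    if len(f)>5: v=line(f);print("  front",np.arctan2(v[1],v[0]),v[2:],len(f))
# crops
o=np.zeros((480,800,3),np.uint8)
c=cv2.imread("pics/wC.png")[30:120,205:285];o[:480,:427]=cv2.resize(c,(427,480),interpolation=2)
c=cv2.imread("pics/wB.png")[150:220,385:455];o[:360,430:790]=cv2.resize(c,(360,360),interpolation=2)
cv2.imwrite("pics/comp3.png",o)
```

```bash
python3 m.py
```

```text
A 5 579 a -185.4369370053358 48.49550728386293 b -52.91996536829512 48.41349476639706
  side ang -0.6725214 pt [ 556.9318  -229.02832] b 44.59220443178073
  side ang -0.67907745 pt [ 501.33517 -301.2795 ] b -46.49760976785305
  front 0.91036326 [ 472.22174 -229.5682 ] 58
B 6 646 a -185.02025602860178 46.720591021608 b -51.82100749087103 48.43230182182629
  side ang -0.67356014 pt [ 553.4433  -225.89024] b 45.14256776750928
  side ang -0.67849237 pt [ 500.2644  -300.36813] b -46.37101130145844
  front 0.89462554 [ 476.67987 -224.23679] 59
C 11 510 a -186.8032432768547 45.72884903445062 b -50.965134992844966 49.040623312360786
  side ang -0.6733914 pt [ 557.9493  -229.21269] b 45.028644261905974
  side ang -0.6757115 pt [ 520.0292  -315.94263] b -47.68839118071316
  front 0.89601624 [ 468.26645 -233.36752] 53
```

View pics/comp3.png

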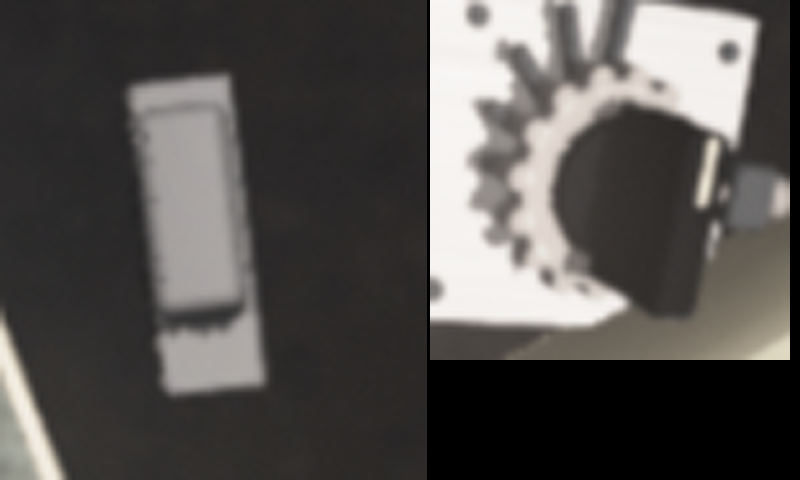

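The scraper is upright with its handle top's corners clear at C crop (143,107), (222,103), (240,303) and (162,308). The knob's white line ends are visible in A and B.

Create m2.py:
```python
from h import *
import pickle
C={n:pickle.load(open(f"c{n}.pkl","rb")) for n in "ABC"}
th=-.6755;ax=np.array([np.cos(th),np.sin(th)]);ay=np.array([-ax[1],ax[0]])
l=np.mean([np.dot(p,ay) for p in ([556.9,-229.0],[553.4,-225.9],[557.9,-229.2])]);r=np.mean([np.dot(p,ay) for p in ([501.3,-301.3],[500.3,-300.4],[520.,-315.9])])
f=np.mean([np.dot(p,ax) for p in ([472.2,-229.6],[476.7,-224.2],[468.3,-233.4])])
print("width",l-r); O=ax*(f+80)+ay*(l+r)/2; print("gauge O",O)
G=lambda x,y:O+ax*x+ay*y
print("deck_mid",G(-20,0),"tray",G(-102,0),"knob",G(95,0))
def tri(n1,u1,n2,u2):
    o1,d1=rays("wrist",C[n1],u1);o2,d2=rays("wrist",C[n2],u2);return meet(o1,d1[0],o2,d2[0])
a=tri("A",(339.3,92.3),"B",(439.8,177.8));b=tri("A",(339.3,109),"B",(438.1,190.2))
for p,e in(a,b): print("line end",p,e,"gauge",(p[:2]-O)@ax,(p[:2]-O)@ay)
for n,u in(("A",(205,83)),("A",(220,103)),("A",(228,118))):
    p=plane("wrist",C[n],u,22)[0];print("chip",(p[:2]-O)@ax,(p[:2]-O)@ay)
P=lambda L:np.array([(205+x/5.3375,30+y/5.333) for x,y in L])
for L,z in(([(128,87),(231,75),(265,383),(167,393)],16),([(143,107),(222,103),(240,303),(162,308)],62)):
    q=plane("wrist",C["C"],P(L),z)[:,:2];d=(q[0]+q[1]-q[2]-q[3])/2;w=(q[1]+q[2]-q[0]-q[3])/2
    print("scr",q.mean(0),"ylen",np.hypot(*d),"xlen",np.hypot(*w),"yang",np.arctan2(d[1],d[0]),"xang",np.arctan2(w[1],w[0]))
# top view check
c=camera_info("top");im=cv2.imread("pics/top0.png").astype(int)[185:235,195:245].mean(2)
for t in (90,110):
  m=((im>t)*255).astype(np.uint8);cs,_=cv2.findContours(m,cv2.RETR_EXTERNAL,cv2.CHAIN_APPROX_NONE)
  for k in cs:
    (x,y),sz,an=cv2.minAreaRect(k)
    if 60<cv2.contourArea(k)<600: print("top scr",t,plane("top",c,(x+195,y+185),16),sz,an)
for n,u,z in(("A",(85,55),50),("A",(209,250),50)): print("vial?",plane("wrist",C[n],u,z))
```

```bash
python3 m2.py
```

```text
width 91.2964181806753
gauge O [ 539.50490621 -273.25706322]
deck_mid [ 523.89701811 -260.75131138] tray [ 459.90467691 -209.47772883] knob [ 613.64237467 -332.65938447]
line end [ 625.13972079 -314.36185743   81.17107751] 0.48588645367779654 gauge 92.53124796073028 21.468435587861507
line end [ 617.0081581  -328.54630301   78.9004678 ] 0.8867039983534271 gauge 95.05477975064025 5.314408366449235
chip -48.95433504684553 24.848800679892562
chip -29.947964978255605 1.6900143456679044
chip -19.588561773062864 -15.594949907617284
scr [479.77742762  -2.6855386 ] ylen 70.97429761739315 xlen 22.387794901040944 yang 1.0710882508824604 xang -0.5082276069311555
scr [480.01990243  -2.5653863 ] ylen 40.38947238711735 xlen 15.14193231600124 yang 1.0455850237075732 xang -0.5633116392040289
top scr 90 [[420.49871753  -7.08621691  16.        ]] (16.0, 49.0) 90.0
top scr 90 [[475.76696648  -1.09109344  16.        ]] (24.676481246948242, 8.443387985229492) 29.357755661010742
top scr 110 [[420.49871753  -7.08621691  16.        ]] (49.0, 16.0) 0.0
top scr 110 [[475.74320214  -0.58330698  16.        ]] (24.185016632080078, 7.381772041320801) 29.05460548400879
vial? [[ 425.69566147 -103.96611065   50.        ]]
vial? [[ 404.95898709 -386.82675368   50.        ]]
```

Measurements agree across views: gauge origin (539.5,-273.3) with yaw -0.6755, knob axis (613.6,-332.7), scraper (480,-2.6) with its x axis at about -0.515. Moving above the scraper and re-checking.

Emit:
tcp_steps(
  segments="0.5 0.4 -0.04 0.1 -0.02\n0.5 1 -0.08 0.5 -0.05\n0.5 1.6 -0.12 1.2 -0.08\n0.5 2.1 -0.16 1.9 -0.1\n0.5 2.32 -0.18 2.5 -0.1\n0.5 2.32 -0.18 2.84 -0.1\n0.5 2.32 -0.18 2.84 -0.1\n0.5 2.32 -0.18 2.84 -0.1",
  force=60,
)

```text
time: 3.22
position: [479.0, -2.4, 99.4]
tcp_rot: [0.864, 0.504, -0.001, -0.001]
contact_force: [-0.1, -0.8, 0.6]
finger_gap: 0.497
gripper_force: 0.0
```

```bash
python3 snap.py D; python3 -c "
from h import *;s=sense();print(s['position'],2*np.arctan2(s['tcp_rot'][1],s['tcp_rot'][0]))
im=cv2.imread('pics/wD.png');cv2.imwrite('pics/vD.png',im)"
```

```text
[480.27209116  -2.66177706 100.83112777] 1.0553061425827366
```

View pics/vD.png

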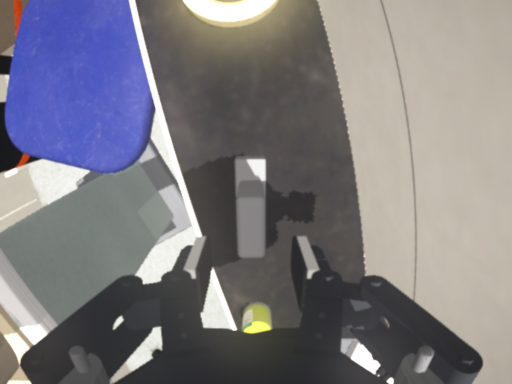

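The scraper handle (column 251, rows 195–258) is centred between the pads and parallel to them. I'll descend 64 mm and grip.

Emit:
tcp_steps(
  segments="0.5 0 0 0.3 0\n0.5 0 0 0.8 0\n0.5 0 0 1.14 0\n0.5 0 0 1.27 0\n0.5 0 0 1.27 0\n0 0 0 1.27 0\n0 0 0 1.27 0\n0 0 0 1.27 0\n0 0 0 1.27 0\n0 0 0 1.27 0\n0 0 0 1.27 0",
  force=60,
)

```text
time: 4.18
position: [480.9, -2.0, 38.5]
tcp_rot: [0.864, 0.504, 0.001, 0.001]
contact_force: [-0.3, -1.3, 7.1]
finger_gap: 0.206
gripper_force: 59.5
```

Emit:
tcp_steps(
  segments="0 0 0 -0.1 0\n0 0 0 -0.6 0\n0 0 0 -1.2 0\n0 0 0 -1.3 0\n0 0 0 -1.3 0",
)

```text
time: 4.6
position: [481.6, -1.7, 104.4]
tcp_rot: [0.864, 0.504, 0.002, 0.002]
contact_force: [-1.4, -0.1, -0.7]
finger_gap: 0.202
gripper_force: 58.8
```

Emit:
tcp_steps(
  segments="0 -0.2 0.04 -0.16 0\n0 -0.76 0.14 -0.4 0\n0 -1.52 0.28 -0.4 0.03\n0 -2.28 0.42 -0.4 0.06\n0 -3.04 0.56 -0.4 0.09\n0 -3.64 1.04 -0.4 0.12\n0 -4.2 1.5 -0.4 0.159\n0 -4.64 1.86 -0.4 0.159\n0 -4.8 2 -0.4 0.159\n0 -4.8 2 -0.4 0.159\n0 -4.8 2 -0.4 0.159",
)

```text
time: 5.52
position: [446.9, -259.0, 120.6]
tcp_rot: [0.901, 0.434, -0.001, -0.002]
contact_force: [0.6, 0.6, -2.6]
finger_gap: 0.2
gripper_force: 58.8
```

```bash
python3 -c "
from h import *;s=sense();p=s['position'];q=Ro.from_quat(s['tcp_rot']).as_matrix();print(p,np.arctan2(q[1,0],q[0,0]),s['contact_force'])
th=-.6755;t=np.array([539.5+10*np.cos(th)+1.5*.625,-273.3+10*np.sin(th)+1.5*.78,90]);print(q.T@(t-p))"
```

```text
[ 446.85432407 -259.03911299  120.60785347] 0.896772737691838 [ 0.6256384   0.64859293 -2.5625297 ]
[48.15283579 91.40056319 30.29210144]
```

Emit:
tcp_steps(
  segments="0 0.2 0.38 0.08 0\n0 0.52 1 0.3 0\n0 0.8 1.52 0.6 0\n0 0.96 1.82 0.84 0\n0 0.96 1.82 0.9 0\n0 0.96 1.82 0.9 0\n0 0.96 1.82 0.9 0",
)

```text
time: 6.1
position: [547.5, -276.7, 76.1]
tcp_rot: [0.901, 0.435, -0.001, -0.002]
contact_force: [0.6, 0.3, -0.4]
finger_gap: 0.203
gripper_force: 58.8
```

```bash
python3 -c "
from h import *;s=sense();p=s['position'];q=Ro.from_quat(s['tcp_rot']).as_matrix();print(p,np.arctan2(q[1,0],q[0,0]),s['contact_force'])
th=-.6755;t=np.array([539.5+10*np.cos(th)+1.5*.625,-273.3+10*np.sin(th)+1.5*.78,55]);print(q.T@(t-p))"; python3 snap.py E
```

```text
[ 547.51099292 -276.69871832   76.05866294] 0.8992854187838295 [ 0.57809968  0.31937058 -0.39585736]
[-0.85521894  1.70146779 21.0525732 ]
```

View pics/wE.png

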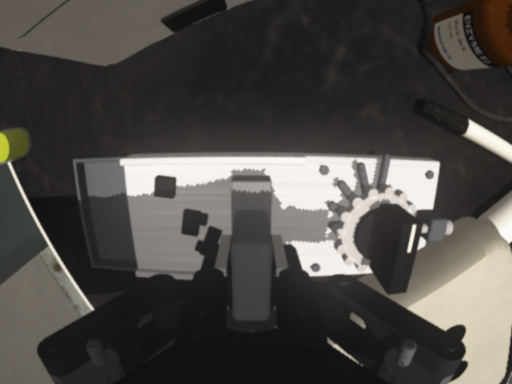

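The chips lie at (165,187), (193,222) and (208,240), all on the tray side of the scraper foot (left edge, column 231), and the foot end fits between the rails. Descending.

In the tool's units: 20 mm is 0.4, 19 mm is 0.38.

Emit:
tcp_steps(
  segments="0 -0.01 0.06 0.08 0.003\n0 -0.01 0.08 0.22 0.003\n0 -0.01 0.08 0.34 0.003\n0 -0.01 0.08 0.38 0.003\n0 -0.01 0.08 0.4 0.003\n0 -0.01 0.08 0.4 0.003",
)

```text
time: 6.65
position: [551.6, -281.6, 56.3]
tcp_rot: [0.902, 0.433, -0.0, -0.001]
contact_force: [0.0, -0.1, -1.3]
finger_gap: 0.203
gripper_force: 58.8
```

Emit:
tcp_steps(
  segments="0 0 0 0.01 0\n0 0 0 0.02 0\n0 0 0 0.03 0\n0 0 0 0.03 0",
)

```text
time: 6.98
position: [552.2, -281.8, 55.4]
tcp_rot: [0.902, 0.433, 0.0, 0.0]
contact_force: [-0.4, -0.2, -1.2]
finger_gap: 0.202
gripper_force: 58.8
```

```bash
python3 -c "
from h import *;s=sense();p=s['position'];q=Ro.from_quat(s['tcp_rot']).as_matrix();print(p,np.arctan2(q[1,0],q[0,0]),s['contact_force'])
d=p[:2]-[539.5,-273.3];th=-.6755;print(d@[np.cos(th),np.sin(th)],d@[-np.sin(th),np.cos(th)])"
```

```text
[ 552.20534398 -281.79258425   55.41643551] 0.8947776453498011 [-0.37713602 -0.16860779 -1.15811836]
15.225486909703905 1.316928709095315
```

In the tool's units: -72 mm is -1.44, -55 mm is -1.1.

Emit:
tcp_steps(
  segments="0 0 -0.06 0.016 0\n0 0 -0.2 0.016 0\n0 0 -0.36 0.016 0\n0 0 -0.52 0.016 0\n0 0 -0.68 0.016 0\n0 0 -0.84 0.016 0\n0 0 -0.98 0.016 0\n0 0 -1.1 0.016 0\n0 0 -1.22 0.016 0\n0 0 -1.34 0.016 0\n0 0 -1.44 0.016 0\n0 0 -1.52 0.016 0",
)

```text
time: 7.98
position: [492.6, -234.0, 54.7]
tcp_rot: [0.902, 0.433, 0.0, 0.0]
contact_force: [-0.1, -1.9, -0.4]
finger_gap: 0.201
gripper_force: 59.2
```

Emit:
tcp_steps(
  segments="0 0 -0.08 0 0\n0 0 -0.16 0 0\n0 0 -0.24 0 0\n0 0 -0.24 0 0\n0 0 -0.24 0 0",
)

```text
time: 8.4
position: [482.9, -226.2, 54.6]
tcp_rot: [0.902, 0.433, -0.0, -0.001]
contact_force: [-1.1, 0.2, 2.7]
finger_gap: 0.201
gripper_force: 59.6
```

```bash
python3 -c "
from h import *;s=sense();p=s['position'];q=Ro.from_quat(s['tcp_rot']).as_matrix();print(p,np.arctan2(q[1,0],q[0,0]),s['contact_force'])
d=p[:2]-[539.5,-273.3];th=-.6755;print(d@[np.cos(th),np.sin(th)],d@[-np.sin(th),np.cos(th)])";python3 snap.py F
```

```text
[ 482.93312661 -226.24135667   54.60117838] 0.8950401670632976 [-1.05143452  0.16639514  2.67644366]
-73.56965726819583 1.353737908578905
```

View pics/wF.png

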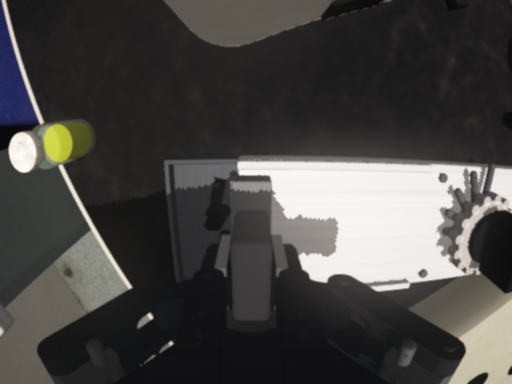

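The deck behind the scraper is clear, and a chip is visible in the tray at (213,205); the fingers hide the others. I'll push a little further, then back off and lift to look.

Emit:
tcp_steps(
  segments="0 0 -0.06 -0.01 0\n0 0 -0.12 -0.01 0\n0 0 -0.12 -0.01 0\n0 0 -0.12 -0.01 0\n0 0 -0.04 -0.02 0\n0 0 0.2 -0.08 0\n0 -0.1 0.6 -0.3 0\n0 -0.3 1 -0.6 0\n0 -0.5 1.2 -0.8 0\n0 -0.6 1.2 -0.9 0\n0 -0.6 1.2 -0.9 0",
)

```text
time: 9.37
position: [512.2, -289.2, 100.7]
tcp_rot: [0.902, 0.432, 0.0, 0.001]
contact_force: [0.1, -1.0, -0.1]
finger_gap: 0.202
gripper_force: 59.0
```

```bash
python3 snap.py G; python3 -c "
import cv2
im=cv2.imread('pics/wG.png')[100:290,80:330];cv2.imwrite('pics/vG.png',cv2.resize(im,None,fx=3,fy=3,interpolation=2))"
```

```text
(no output)
```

View pics/vG.png

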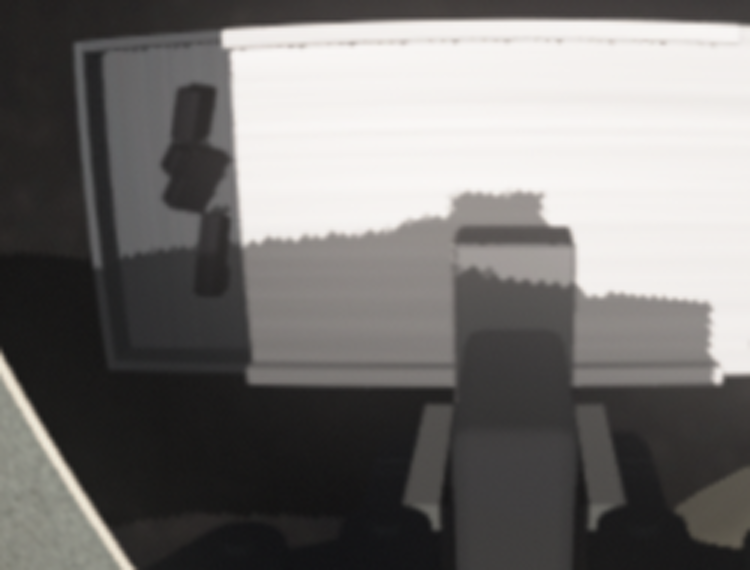

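```bash
python3 -c "
from h import *
import pickle
c=pickle.load(open('cG.pkl','rb'));th=-.6755
for u in [(195,115),(195,175),(213,253),(175,110),(215,110),(225,160),(229,215),(224,293),(195,290),(205,215),(240,250),(232,100)]:
  for z in (3,8,16):
    p=plane('wrist',c,(80+u[0]/3,100+u[1]/3),z)[0][:2]-[539.5,-273.3];print(u,z,(p@[np.cos(th),np.sin(th)]).round(1),(p@[-np.sin(th),np.cos(th)]).round(1))
"
```

```text
(195, 115) 3 -95.2 23.2
(195, 115) 8 -93.3 23.6
(195, 115) 16 -90.4 24.4
(195, 175) 3 -96.3 6.9
(195, 175) 8 -94.4 7.7
(195, 175) 16 -91.4 9.0
(213, 253) 3 -92.8 -15.0
(213, 253) 8 -91.1 -13.7
(213, 253) 16 -88.2 -11.6
(175, 110) 3 -100.9 24.8
(175, 110) 8 -98.9 25.2
(175, 110) 16 -95.8 25.9
(215, 110) 3 -89.3 24.3
(215, 110) 8 -87.6 24.7
(215, 110) 16 -84.9 25.4
(225, 160) 3 -87.3 10.7
(225, 160) 8 -85.6 11.4
(225, 160) 16 -83.0 12.6
(229, 215) 3 -87.2 -4.4
(229, 215) 8 -85.6 -3.4
(229, 215) 16 -82.9 -1.7
(224, 293) 3 -90.7 -26.5
(224, 293) 8 -88.9 -25.0
(224, 293) 16 -86.1 -22.5
(195, 290) 3 -99.3 -25.6
(195, 290) 8 -97.4 -24.1
(195, 290) 16 -94.3 -21.7
(205, 215) 3 -94.3 -4.3
(205, 215) 8 -92.4 -3.2
(205, 215) 16 -89.5 -1.5
(240, 250) 3 -84.9 -14.2
(240, 250) 8 -83.2 -13.0
(240, 250) 16 -80.6 -10.9
(232, 100) 3 -84.4 26.7
(232, 100) 8 -82.8 27.1
(232, 100) 16 -80.2 27.7
```

All three chips are well inside the tray (gauge x about -99 to -86). I'll carry the scraper back to a free spot at about (475,-30).

Careful with the scale: shifts go in units of 50 mm. That gives: -191 mm is -3.82, -190 mm is -3.8.

Emit:
tcp_steps(
  segments="0 -0.04 -0.4 -0.2 0\n0 -0.1 -1 -0.5 0\n0 -0.14 -1.6 -0.6 0\n0 0.2 -2.1 -0.6 0\n0 0.7 -2.6 -0.6 0\n0 1.2 -3.04 -0.6 0\n0 1.9 -3.28 -0.6 0\n0 2.6 -3.5 -0.6 0\n0 3.2 -3.7 -0.5 0\n0 3.52 -3.8 -0.2 0\n0 3.58 -3.82 0.2 0\n0 3.58 -3.82 0.5 0",
)

```text
time: 10.42
position: [472.5, -25.8, 72.5]
tcp_rot: [0.901, 0.434, -0.001, -0.001]
contact_force: [-0.5, 0.0, -1.2]
finger_gap: 0.203
gripper_force: 59.0
```

Emit:
tcp_steps(
  segments="0 0 0 0.2 0\n0 0 0 0.4 0\n0 0 0 0.52 0\n0 0 0 0.52 0\n0 0 0 0.52 0",
)

```text
time: 10.83
position: [474.3, -28.7, 48.4]
tcp_rot: [0.902, 0.432, -0.0, -0.0]
contact_force: [0.2, 0.0, 0.1]
finger_gap: 0.202
gripper_force: 59.0
```

```bash
python3 -c "
from h import *;s=sense();print(s['position'],s['contact_force'])"
```

```text
[474.27312314 -28.67876988  48.4221264 ] [0.20293805 0.00500086 0.10112304]
```

In the tool's units: 10 mm is 0.2, 10.5 mm is 0.21.

Emit:
tcp_steps(
  segments="0 0 0 0.08 0\n0 0 0 0.16 0\n0 0 0 0.18 0\n0 0 0 0.2 0\n0 0 0 0.21 0\n0 0 0 0.21 0",
)

```text
time: 11.33
position: [474.6, -28.7, 38.6]
tcp_rot: [0.902, 0.433, -0.0, 0.0]
contact_force: [-1.9, -1.3, 4.7]
finger_gap: 0.203
gripper_force: 59.9
```

Emit:
tcp_steps(
  segments="0.15 0 0 0 0\n0.25 0 0 0 0\n0.35 0 0 0 0\n0.5 0 0 0 0\n0.5 0 0 0 0\n0.5 0 0 0 0",
)

```text
time: 11.83
position: [474.6, -28.5, 37.9]
tcp_rot: [0.902, 0.433, 0.0, -0.0]
contact_force: [0.4, 0.3, -0.2]
finger_gap: 0.498
gripper_force: 0.0
```

In the tool's units: -110 mm is -2.2, -50 mm is -1.

Emit:
tcp_steps(
  segments="0.5 0 0 -0.3 0\n0.5 0 0 -1 0\n0.5 0 0 -1.7 0\n0.5 0 0 -2.2 0\n0.5 0 0 -2.3 0\n0.5 0 0 -2.3 0",
)

```text
time: 12.33
position: [476.7, -28.9, 155.4]
tcp_rot: [0.902, 0.433, 0.002, 0.002]
contact_force: [-0.4, 0.3, -0.0]
finger_gap: 0.498
gripper_force: 0.0
```

```bash
python3 snap.py H
```

Emit:
tcp_steps(
  segments="0.5 -0.24 0.08 0 0\n0.5 -0.9 0.3 0 0\n0.5 -1.68 0.56 0 0\n0.5 -2.44 0.82 0 0\n0.5 -2.94 1.4 0 0\n0.5 -3.44 1.98 0 0\n0.5 -3.92 2.52 0 0\n0.5 -3.74 3.24 0 0\n0.5 -3.56 3.98 0 0\n0.5 -3.38 4.7 0 0\n0.5 -3.2 5.36 0 0\n0.5 -3.04 5.8 0 0",
)

```text
time: 13.38
position: [606.9, -329.5, 149.5]
tcp_rot: [0.902, 0.432, -0.001, -0.001]
contact_force: [0.1, 0.6, -0.2]
finger_gap: 0.499
gripper_force: 0.0
```

Emit:
tcp_steps(
  segments="0.5 0.04 0.18 0 0\n0.5 0.04 0.18 0 0\n0.5 0.04 0.18 0 0",
)

```text
time: 13.63
position: [612.3, -331.6, 150.7]
tcp_rot: [0.902, 0.433, -0.001, -0.002]
contact_force: [-0.8, -0.2, -0.2]
finger_gap: 0.5
gripper_force: 0.0
```

```bash
python3 snap.py I
python3 -c "
from h import *;s=sense();p=s['position'];q=Ro.from_quat(s['tcp_rot']).as_matrix();print(p,np.arctan2(q[1,0],q[0,0]),q.T@([613.6,-332.7,56]-p))
a=cv2.imread('pics/wH.png');b=cv2.imread('pics/wI.png');o=np.hstack([a[60:330,110:400],b[60:330,110:400]]);cv2.imwrite('pics/comp4.png',cv2.resize(o,None,fx=1.37,fy=1.37))"
```

```text
[ 611.93482045 -331.42192425  151.24465563] 0.8947716191949813 [9.36288950e-02 2.51292602e+00 9.52345902e+01]
```

View pics/comp4.png

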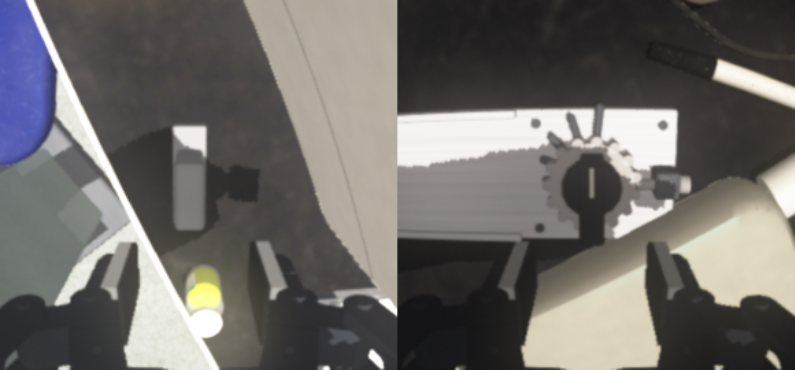

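The scraper stands upright where I left it. The knob bar is centred between the pads, about 1 mm to the right. I'll check the hotplate clearance before descending.

```bash
python3 -c "
from h import *
import pickle
c=pickle.load(open('cI.pkl','rb'));cA=pickle.load(open('cA.pkl','rb'));th=-.6755
g=lambda p:((p[:2]-[539.5,-273.3])@np.array([[np.cos(th),-np.sin(th)],[np.sin(th),np.cos(th)]])).round(0)
for x,y in [(540,305),(600,260),(660,225),(700,205),(740,180)]:
  u=(110+(x-397)/1.37,60+y/1.37);print(u,[g(plane('wrist',c,u,z)[0]) for z in (40,60,80)])
for u in [(300,165),(345,147),(368,137),(405,125)]: print('A',u,[g(plane('wrist',cA,u,z)[0]) for z in (40,60,80)])
"
```

```text
(214.3795620437956, 282.62773722627736) [array([ 58., -87.]), array([ 61., -74.]), array([ 64., -61.])]
(258.1751824817518, 249.7810218978102) [array([100., -51.]), array([100., -40.]), array([ 99., -30.])]
(301.97080291970804, 224.23357664233575) [array([139., -26.]), array([135., -17.]), array([131.,  -9.])]
(331.1678832116788, 209.63503649635035) [array([164., -12.]), array([159.,  -5.]), array([153.,   2.])]
(360.3649635036496, 191.3868613138686) [array([190.,   5.]), array([182.,  10.]), array([174.,  16.])]
A (300, 165) [array([ 67., -63.]), array([ 63., -59.]), array([ 60., -56.])]
A (345, 147) [array([118., -37.]), array([111., -35.]), array([105., -33.])]
A (368, 137) [array([146., -22.]), array([137., -21.]), array([129., -20.])]
A (405, 125) [array([194.,  -1.]), array([183.,  -1.]), array([172.,  -2.])]
```

Hotplate edge is ~36 mm from the knob axis and ~55 mm high. With a smaller opening the fingers clear it.

Emit:
tcp_steps(
  segments="0.35 0 0.03 0.24 0\n0.35 0 0.03 0.8 0\n0.35 0 0.03 1.36 0\n0.35 0 0.03 1.72 0\n0.35 0 0.03 1.88 0\n0.35 0 0.03 1.88 0",
)

```text
time: 14.18
position: [612.6, -332.1, 56.7]
tcp_rot: [0.902, 0.433, -0.001, -0.002]
contact_force: [-0.3, 0.4, 0.6]
finger_gap: 0.348
gripper_force: 0.0
```

Emit:
tcp_steps(
  segments="0 0 0 0 0\n0 0 0 0 0\n0 0 0 0 0\n0 0 0 0 0\n0 0 0 0 0\n0 0 0 0 0",
  force=60,
)

```text
time: 14.68
position: [612.6, -331.7, 59.4]
tcp_rot: [0.902, 0.433, -0.001, -0.002]
contact_force: [-5.9, 3.8, 0.6]
finger_gap: 0.151
gripper_force: 60.2
```

```bash
python3 -c "
from h import *;s=sense();print(s['position'],s['contact_force'],s['torque'])"
```

```text
[ 612.57077475 -331.72096016   59.37085466] [-5.88495996  3.77988833  0.55884826] [0.65868257 0.93922656 0.08331794]
```

Create st.py:
```python
from h import *
s=sense();q=Ro.from_quat(s['tcp_rot']).as_matrix();print("turn",(np.arctan2(q[1,0],q[0,0])-.8953).round(3),"F tool",(q.T@s['contact_force']).round(1),"torque",s['torque'].round(3),s['position'].round(1))
```

```text
(no output)
```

Emit:
tcp_steps(
  segments="0 0 -0.02 0 0\n0 0 -0.02 0 0\n0 0 -0.02 0 0",
)

```text
time: 14.93
position: [612.5, -331.7, 59.3]
tcp_rot: [0.902, 0.433, -0.001, -0.002]
contact_force: [-5.6, 2.8, 0.9]
finger_gap: 0.156
gripper_force: 60.1
```

```bash
python3 st.py
```

```text
turn -0.0 F tool [-1.4 -6.1 -0.9] torque [0.628 1.012 0.002] [ 612.5 -331.7   59.3]
```

Emit:
tcp_steps(
  segments="0 0 0 0 -0.05\n0 0 0 0 -0.11\n0 0 0 0 -0.17\n0 0 0 0 -0.23\n0 0 0 0 -0.29\n0 0 0 0 -0.35\n0 0 0 0 -0.4\n0 0 0 0 -0.42\n0 0 0 0 -0.42\n0 0 0 0 -0.42\n0 0 0 0 -0.42",
)

```text
time: 15.85
position: [612.4, -331.7, 59.4]
tcp_rot: [0.792, 0.611, -0.001, -0.002]
contact_force: [-5.3, 4.0, 2.1]
finger_gap: 0.156
gripper_force: 60.2
```

```bash
python3 st.py
```

```text
turn 0.42 F tool [ 2.5 -6.1 -2.1] torque [ 0.62   1.052 -0.005] [ 612.4 -331.7   59.4]
```

Torque about z is back to zero at 0.42, so that's the first stop. Second and third next.

Emit:
tcp_steps(
  segments="0 0 0 0 -0.05\n0 0 0 0 -0.11\n0 0 0 0 -0.17\n0 0 0 0 -0.23\n0 0 0 0 -0.29\n0 0 0 0 -0.35\n0 0 0 0 -0.4\n0 0 0 0 -0.42\n0 0 0 0 -0.42\n0 0 0 0 -0.42",
)

```text
time: 16.68
position: [612.3, -331.7, 59.4]
tcp_rot: [0.647, 0.763, -0.0, -0.002]
contact_force: [-5.3, 2.9, 1.5]
finger_gap: 0.151
gripper_force: 60.2
```

```bash
python3 st.py
```

```text
turn 0.84 F tool [ 3.8 -4.8 -1.5] torque [ 0.602  1.114 -0.023] [ 612.3 -331.7   59.4]
```

Emit:
tcp_steps(
  segments="0 0 0 0 -0.05\n0 0 0 0 -0.11\n0 0 0 0 -0.17\n0 0 0 0 -0.23\n0 0 0 0 -0.29\n0 0 0 0 -0.35\n0 0 0 0 -0.4\n0 0 0 0 -0.417\n0 0 0 0 -0.417\n0 0 0 0 -0.417\n0 0 0 0 -0.417\n0 0 0 0 -0.417",
)

```text
time: 17.68
position: [612.3, -331.7, 59.3]
tcp_rot: [0.475, 0.88, -0.0, -0.002]
contact_force: [-5.6, 4.9, 0.9]
finger_gap: 0.15
gripper_force: 60.3
```

```bash
python3 st.py;python3 snap.py J; python3 -c "
import cv2
im=cv2.imread('pics/wJ.png');cv2.imwrite('pics/vJ.png',im)"
```

```text
turn 1.257 F tool [ 7.2 -2.  -0.9] torque [0.634 1.073 0.068] [ 612.3 -331.7   59.3]
```

View pics/vJ.png

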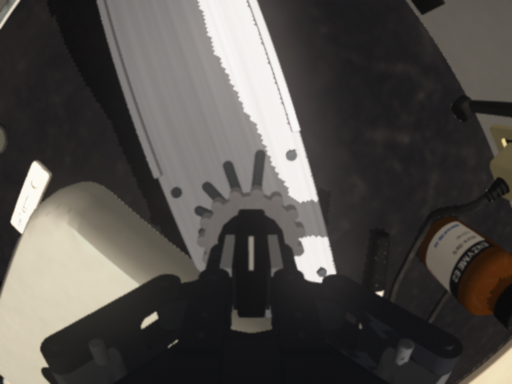

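The white line (column 251, rows 237–268) is parallel to the jaws, and the gauge now appears turned by about 72°. So the knob followed the grip to 1.257 rad, with the torque near zero. Handing in.

```bash
python3 -c "
from station import close_job;print(close_job())"
```

```text
the job is handed in; nothing more can be done
None
```

Job handed in, verdict not shown: the chips were in the tray and the scraper upright and released when last seen, and the knob is gripped in the third stop (tool turned 1.257 rad, torque near zero), but I viewed 12 pictures against the limit of 10.

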